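# Close the filtration manifold and hold it for latching

## Robot

A 7-joint arm with a two-finger parallel gripper is mounted at the origin on the work surface. World frame = base frame: x ahead of the robot, y to its left, z up, the work surface at z = 0. Lengths are in m, angles in rad, forces in N, time in s.
With the tool pointing down it reaches from about 0.425 to 0.825 m from the base axis. Payload 3.6 kg.
Tool frame: the origin (TCP) lies at the very end of the fingers, on their centre line; the grasp point (between the pads) lies hold_point_z behind it (hold_point_z is the distance from the TCP to the grasp point, in m); z points along the fingers, y is the direction in which the jaws open and shut (so a half turn about z gives the same grasp; the last joint's range is limited). The gripper opens to 93 mm and grips with 3 to 60 N. Pads are 15 mm wide; open, the fingers measure 128 mm over their backs; the gripper's body (75 mm by 188 mm) begins 65 mm behind the grasp point.
Start: joints at [-1.246, 0.615, -0.013, 1.423, 0.008, 1.103, -0.04], TCP at [0.223, 0.61, 0.219] pointing down, gripper open.
Joint ranges: [-3.12, 3.12], [-0.3, 2.06], [-1.34, 1.32], [0.26, 2.42], [-1.36, 4.5], [0.01, 1.98], [-2.84, 2.84]. Speed limits (rad/s): [2.79, 2.79, 3.14, 3.14, 3.14, 3.14, 3.14].

## Interface

Orientations are given as a rotation vector (axis times angle).
In Python, from station import * gives the robot as it stands.
- The arm moves only by the shell command python3 -m crank 'ROWS' [FORCE]. ROWS is JSON, a list of rows, each an object with "turn": the turn, a rotation vector about the tool's x, y, z in rad, a list of three; "travel": the shift along the tool's x, y, z in mm, a list of three; "hand": the opening, from 0 (shut) to 1 (fully open). A call has 1 to 8 rows; each row shifts and turns the commanded pose from where the row before left it, along the tool's axes as they then stand; what a row does not reach is not made up. A row lasts 1/10 s, in which the tool goes at most 50 mm and 8.59 degrees, less where a joint would pass 70% of its speed; a pose out of reach is approached as far as the arm can. A call is refused whole if a number of a shift passes 50 or a number of a turn 0.15, either way. A call with a gripper value outside its range is refused whole. The fingers move at their own pace and stop on an object; FORCE is the grip in N (left out, the last holds). Time passes only in rows, so rows that do not move let the fingers close. It gives the time, the measured TCP pose, the force and the opening at its end, in the units of the state.
- observe(): the state, without advancing time (a new reading comes with each control period).
- capture(name): name is "side" or "top" or "wrist"; returns (picture, depth): 400x640x3 uint8, red, green, blue; 400x640 float32, m along the optical axis (not along the pixel's ray), 0 where there is no reading.
- camera_info(name): a dict with "fx", "fy", "cx", "cy" (pixels), "k1" (the pictures are not rectified: a ray, as slopes to the right and down, at radius r is drawn at 1 + k1 r^2 times it, then the intrinsics apply), "cam_to_world" (4x4, takes a point from camera to world coordinates); the wrist camera has in their place "mount" (4x4, takes a point from camera to tool coordinates, whose origin is the TCP and whose axes are the flange's). Camera axes: x right, y down, z forward; pixel columns grow to the right and rows downward; lengths in m; the calibration is good to about 2 mm. A picture is of the moment at which its call begins: read the wrist's pose just before it. camera_info takes no time and is no camera call.
- hand_in(): hands the job in, once; it reports no verdict.
The state is a dict: "t": time; "joint_pos": joint angles; "dq": joint speeds; "joint_torque": joint torques, N m; "eef_pos": TCP position; "tool_rot": TCP orientation; "force": force on the tool from outside, world axes, zero at the start; "ft_torque": the same for the moment, N m; "opening": opening from 0.0 (shut) to 1.0 (fully open).
Only numpy, scipy, OpenCV 4.12 (cv2) and the standard library are available. Lean on these libraries where they do the work, as an engineer would, in place of code of your own. Each camera call takes 0.05 s, during which the arm holds its last target.

## Task

Fit the loose white 48-well block onto the two dowels of the filtration manifold's base, the way round that its holes match the dowels, and press it down against the springy rubber seal until its flange is flush on the base all round. Your program finishes while the gripper is still holding it pressed flush, without easing off, so that a colleague can snap the latches; leave the tip rack, the tube rack and the timer where they are.

Things in the scene. Friction and masses are not known exactly. Their poses are not given: they have to be found in the camera images.
- well_block: Loose white plastic block, about 0.3 to 0.5 kg, lying flat on the bench right way up: a flange 76 (x) x 176 (y) x 10 mm with a raised block of 48 wells on its middle, 46 (x) x 116 (y) mm, top 40 mm above the underside; grip the raised part across its 46 mm. Solid apart from the two dowel holes through the bare ends of the flange. Origin: centre of the underside; y along its length, z up.
- hole_mid (a point): Mouth, on the underside of the well block, of the dowel hole that lies on the block's centreline (block frame x 0, y +73 mm); 12 mm in diameter, through the 10 mm flange.
- hole_side (a point): Mouth, on the underside of the well block, of the dowel hole near one long edge at the other end (block frame x +22, y -73 mm); 12 mm in diameter, through the 10 mm flange.
- manifold_base: Fixed base of the manifold, a grey vacuum chamber with an aluminium top plate, 96 (x) x 196 (y) mm, its flat top 50 mm above the bench; open steel latches hang on its long sides and a vacuum nozzle sticks out 32 mm from its +y end. Origin: centre of its underside on the bench; y along its length, z up. The block is right when its x and y axes match these, never turned half round; at the start it is turned less than 1.5 rad from that.
- base_seat (a point): Centre of the base's top plate, 50 mm above the bench, where the block's origin comes when it is home; axes as the base. A black rubber seal, 64 x 122 mm outside and 6 mm wide, stands 4 mm proud of the plate around it. The seal yields like a spring: the block's weight sinks it less than 1 mm, and some 8 to 12 N of push on top of the weight brings the flange down flush on the plate; unloaded, it lifts the block again.
- dowel_mid (a point): Foot of the dowel on the base's centreline, at the level of the top plate (base frame x 0, y +73 mm); it fits hole_mid. Both dowels are 10 mm thick steel, 25 mm tall, the top 7 mm tapering to 4 mm.
- dowel_side (a point): Foot of the dowel near one long edge at the base's other end, at the level of the top plate (base frame x +22, y -73 mm); it fits hole_side. Same size as the other.
- seal_left (a joint): How far the seal's long side at base x -29 mm is squeezed, m: about 0 when free, 0.004 with the block flush on the plate.
- seal_right (a joint): The same for the long side at base x +29 mm.
- seal_far (a joint): The same for the short side at base y +58 mm, beside dowel_mid.
- seal_near (a joint): The same for the short side at base y -58 mm, beside dowel_side.
- tip_rack: Bystander: grey and pink box of pipette tips, 82 (x) x 122 (y) x 54 mm. Origin: centre of its underside.
- tube_rack: Bystander: pink rack of small tubes, 66 (x) x 110 (y) x 37 mm. Origin: centre of its underside.
- timer: Bystander: white lab timer, 60 (x) x 74 (y) x 20 mm. Origin: centre of its underside.
Not all that is in view belongs to the job. What is shaped like the well_block but blue or green is not meant. Of the things like the manifold_base, leave any that is brown; of the rest the larger one is meant.

How it is judged:
By the outcome, as a careful person would: the job done as asked, in the order asked, and still so for the second after the job is handed in, while the arm keeps its last pose, push and grip.
It also fails if it takes over 42 s, if anything falls off the work surface, if the arm or the gripper's body presses on something with over 40 N, if the wrist force passes 120 N, or if a joint passes its speed limit or range.

## Working session

There is one attempt and no reset: what is moved stays moved. The work goes in short steps, Python scripts to look and compute and a shell command to move; the robot and the scene stay as the last step left them, time stands still between calls to the robot, and variables do not carry over. Pictures are saved under pics/ and viewed, and the job is handed in when it is done.

```bash
mkdir -p pics; ls
python3 - <<'E'
from station import *
import cv2
s=observe();print(s)
for n in("top","side"):
    p,d=capture(n);cv2.imwrite(f"pics/{n}0.png",p[:,:,::-1]);import numpy as np;np.save(f"pics/{n}0.npy",d)
    print(camera_info(n))
print(camera_info("wrist"))
E
```

```text
pics
{'t': 0.0, 'joint_pos': array([-1.24650757,  0.61590741, -0.01264495,  1.42487764,  0.00810015,
        1.1034272 , -0.04039298]), 'dq': array([-0.00072349, -0.00014924, -0.00029959,  0.00026053,  0.00112531,
        0.00062484,  0.00053392]), 'joint_torque': array([ 1.98740981e-04, -4.58940339e+01,  2.09049862e-01, -1.65745175e+01,
       -6.10127253e-02,  2.05738406e-02,  2.29485049e-04]), 'eef_pos': array([0.22306892, 0.60967796, 0.21749583]), 'tool_rot': array([-0.54797209, -3.0929967 ,  0.00397964]), 'force': array([ 0.06467694,  0.56684019, -0.48253207]), 'ft_torque': array([0.02988275, 0.01600763, 0.00063029]), 'opening': 1.0022287358881117}
{'fx': 461.3490352794074, 'fy': 461.3490352794074, 'cx': 314.6261895345671, 'cy': 203.39720671085075, 'k1': -0.09296957651533273, 'cam_to_world': array([[-0.02783583, -0.99030111,  0.13612085,  0.4184255 ],
       [-0.99936308,  0.0306115 ,  0.01834032, -0.03106085],
       [-0.0223293 , -0.13552363, -0.99052246,  1.22229053],
       [ 0.        ,  0.        ,  0.        ,  1.        ]])}
{'fx': 510.3026032475539, 'fy': 510.3026032475539, 'cx': 317.2569361066188, 'cy': 200.30675078670703, 'k1': -0.0566102717114081, 'cam_to_world': array([[ 0.7837603 , -0.45704439,  0.42051184,  0.01591455],
       [-0.62073838, -0.5545688 ,  0.5541997 , -0.76183225],
       [-0.02009112, -0.69538757, -0.71835401,  1.03804897],
       [ 0.        ,  0.        ,  0.        ,  1.        ]])}
{'fx': 280.30101386157037, 'fy': 280.30101386157037, 'cx': 310.3242783705879, 'cy': 199.21099245974597, 'k1': -0.012114687058927811, 'mount': array([[ 8.02486976e-04, -9.69808117e-01, -2.43867940e-01,
         6.74717329e-02],
       [ 9.99999302e-01,  5.66702770e-04,  1.03700990e-03,
         1.58640196e-03],
       [-8.67499986e-04, -2.43868602e-01,  9.69807895e-01,
        -1.64859720e-01],
       [ 0.00000000e+00,  0.00000000e+00,  0.00000000e+00,
         1.00000000e+00]])}
```

View pics/top0.png

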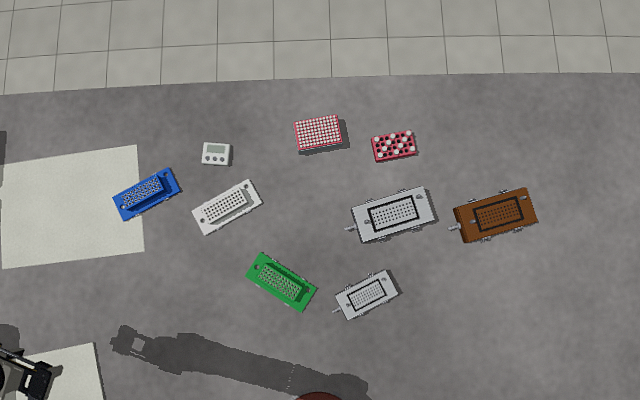

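View pics/side0.png

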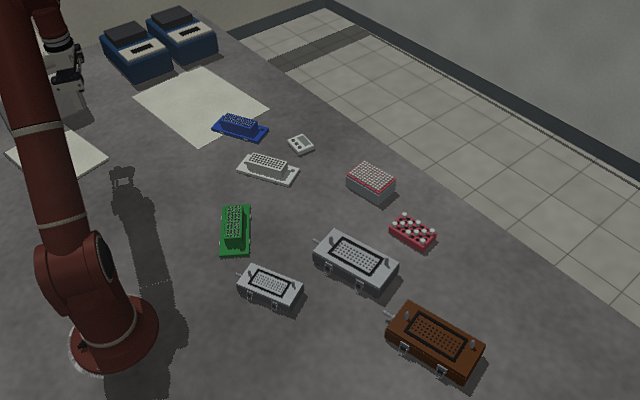

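Candidates: for the block, white (227,207), blue (147,193) and green (282,281). For the base, large grey (393,213), small grey (367,294) and brown (495,213). By the description I choose the white block and the large grey base, and check both in a close crop.

Run:
```python
import cv2,numpy as np
p=cv2.imread("pics/top0.png")
a=cv2.resize(p[165:250,180:270],None,fx=4.4,fy=4.4,interpolation=cv2.INTER_CUBIC)
b=cv2.resize(p[170:255,340:440],None,fx=4,fy=4,interpolation=cv2.INTER_CUBIC)
h=max(len(a),len(b));f=lambda i:np.pad(i,((0,h-len(i)),(0,0),(0,0)))
cv2.imwrite("pics/crop.png",np.hstack([f(a),f(b)]))
```

```text
(no output)
```

View pics/crop.png

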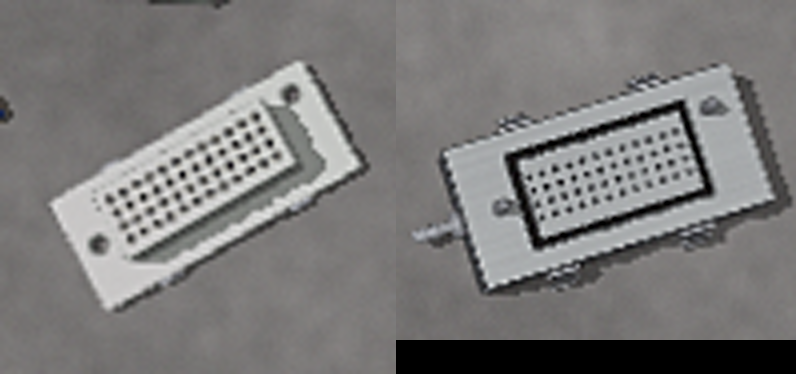

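```bash
cat > h.py <<'E'
import numpy as np,cv2
from scipy.spatial.transform import Rotation as R
from station import *
def ray(info,M,uv):
    uv=np.atleast_2d(np.float64(uv))
    x=(uv[:,0]-info['cx'])/info['fx'];y=(uv[:,1]-info['cy'])/info['fy']
    rd=np.hypot(x,y);r=rd.copy()
    for _ in range(20): r=rd/(1+info['k1']*r*r)
    k=np.where(rd>0,r/np.maximum(rd,1e-12),1)
    d=np.c_[x*k,y*k,np.ones(len(x))]@M[:3,:3].T
    return M[:3,3],d
def plane(info,M,uv,z):
    o,d=ray(info,M,uv); return o+d*((z-o[2])/d[:,2])[:,None]
def proj(info,M,P):
    q=(np.atleast_2d(P)-M[:3,3])@M[:3,:3]
    x=q[:,0]/q[:,2];y=q[:,1]/q[:,2];k=1+info['k1']*(x*x+y*y)
    return np.c_[info['fx']*x*k+info['cx'],info['fy']*y*k+info['cy']]
def wristM():
    s=observe();T=np.eye(4);T[:3,:3]=R.from_rotvec(s['tool_rot']).as_matrix();T[:3,3]=s['eef_pos']
    return T@camera_info('wrist')['mount'],T
E
python3 - <<'E'
from h import *
i=camera_info('top');M=i['cam_to_world']
h=plane(i,M,[(202.3,220.7),(246.1,186.1)],.010); print('holes',h)
img=cv2.imread('pics/top0.png')
hsv=cv2.cvtColor(img,cv2.COLOR_BGR2HSV)
print(img[230,210],img[195,232],img[203,365],img[300,20])
def fit(mid,side,n):
    v=(mid-side)[:2];a=np.arctan2(v[1],v[0])-np.arctan2(146,-22)
    c=(mid+side)[:2]/2; c=c-np.array([[np.cos(a),-np.sin(a)],[np.sin(a),np.cos(a)]])@[.011,0]
    print(n,c,'yaw',a,'len',np.hypot(*v),'exp',np.hypot(.146,.022)); return c,a
fit(h[0],h[1],'block')
# plate corners
c=np.array([(443,155),(727,65),(776,200),(488,292)])-[396,0]
c=c/4+[340,170]
P=plane(i,M,c,.05);print(P, P.mean(0))
print(np.linalg.norm(np.diff(P,axis=0),axis=1), np.arctan2(*(P[0]-P[1])[[1,0]])-np.pi/2,np.arctan2(*(P[3]-P[2])[[1,0]])-np.pi/2)
s=observe();print(R.from_rotvec(s['tool_rot']).as_matrix().round(3))
E
python3 -c "import station;print([k for k in dir(station) if k[0]!='_'])"
```

```text
holes [[0.54769371 0.2924191  0.01      ]
 [0.63749688 0.17379146 0.01      ]]
[203 205 205] [65 70 70] [81 81 80] [118 119 120]
block [0.58293356 0.22784689] yaw 0.4984173049553866 len 0.1487855061066343 exp 0.147648230602334
[[ 0.56277485 -0.10391871  0.05      ]
 [ 0.61551745 -0.28932699  0.05      ]
 [ 0.52723407 -0.31557833  0.05      ]
 [ 0.47449187 -0.12908237  0.05      ]] [ 0.54500456 -0.2094766   0.05      ]
[0.19276413 0.09210369 0.19381043] 0.27714646588080405 0.27560889857599213
[[-0.939  0.344 -0.001]
 [ 0.344  0.939 -0.002]
 [-0.    -0.002 -1.   ]]
['IKError', 'camera_info', 'capture', 'hand_in', 'hold_point_z', 'observe']
```

```bash
python3 -c "import station;print(station.hold_point_z)"
python3 -m crank '[{"turn":[0,0,0.144],"travel":[0,0,0],"hand":1},{"turn":[0,0,0.144],"travel":[0,0,0],"hand":1},{"turn":[0,0,0.144],"travel":[0,0,0],"hand":1},{"turn":[0,0,0.144],"travel":[0,0,0],"hand":1},{"turn":[0,0,0.144],"travel":[0,0,0],"hand":1}]'
python3 -m crank '[{"turn":[0,0,0],"travel":[-46,12,0],"hand":1},{"turn":[0,0,0],"travel":[-46,12,0],"hand":1},{"turn":[0,0,0],"travel":[-46,12,0],"hand":1},{"turn":[0,0,0],"travel":[-46,12,0],"hand":1},{"turn":[0,0,0],"travel":[-46,12,0],"hand":1},{"turn":[0,0,0],"travel":[-46,12,0],"hand":1},{"turn":[0,0,0],"travel":[-46,12,0],"hand":1},{"turn":[0,0,0],"travel":[-46,12,0],"hand":1}]'
python3 -m crank '[{"turn":[0,0,0],"travel":[-46,12,0],"hand":1},{"turn":[0,0,0],"travel":[-46,12,0],"hand":1},{"turn":[0,0,0],"travel":[-46,12,0],"hand":1},{"turn":[0,0,0],"travel":[0,0,0],"hand":1},{"turn":[0,0,0],"travel":[0,0,0],"hand":1}]'
python3 - <<'E'
from h import *
M,T=wristM();np.save('pics/Mw1.npy',M);print(T.round(4))
p,d=capture('wrist');cv2.imwrite('pics/w1.png',p[:,:,::-1])
E
```

```text
0.0188
t: 0.6
eef_pos: [0.2231, 0.61, 0.218]
tool_rot: [1.611, 2.697, -0.002]
force: [-0.1, 0.0, -0.0]
opening: 0.999
t: 1.4
eef_pos: [0.4848, 0.3319, 0.2183]
tool_rot: [-1.602, -2.702, 0.001]
force: [0.3, 1.5, -0.6]
opening: 1.004
t: 1.9
eef_pos: [0.5821, 0.228, 0.2179]
tool_rot: [-1.607, -2.698, 0.002]
force: [0.2, 0.1, -0.7]
opening: 1.0
[[-4.764e-01  8.792e-01 -1.400e-03  5.821e-01]
 [ 8.792e-01  4.764e-01 -7.000e-04  2.280e-01]
 [ 1.000e-04 -1.500e-03 -1.000e+00  2.179e-01]
 [ 0.000e+00  0.000e+00  0.000e+00  1.000e+00]]
```

View pics/w1.png

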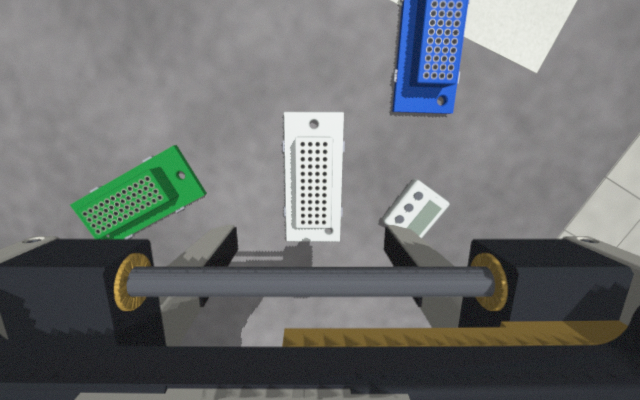

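The white block is at (314,177) with its mid hole at (314,124) and its side hole at (329,230). Blue, green and the timer are to either side.

Run:
```python
from h import *
i=camera_info('wrist');M=np.load('pics/Mw1.npy')
img=cv2.imread('pics/w1.png')
g=cv2.cvtColor(img,cv2.COLOR_BGR2GRAY);hsv=cv2.cvtColor(img,cv2.COLOR_BGR2HSV)
m=((hsv[...,2]>185)&(hsv[...,1]<30)).astype(np.uint8);m[:,:275]=0;m[:,355:]=0;m[:100]=0;m[250:]=0
m=cv2.morphologyEx(m,cv2.MORPH_CLOSE,np.ones((5,5)))
c=max(cv2.findContours(m,0,1)[0],key=cv2.contourArea)
q=cv2.boxPoints(cv2.minAreaRect(c));print(q,cv2.contourArea(c))
P=plane(i,M,q,.010);print(P,P.mean(0),np.linalg.norm(np.diff(P,axis=0),axis=1))
# holes: dark centroid
hs=[]
for (u,v) in [(314,124),(329,230)]:
    w=g[v-8:v+9,u-8:u+9].astype(float);k=np.clip(170-w,0,None);k[w>170]=0
    yy,xx=np.mgrid[-8:9,-8:9];mm=(xx**2+yy**2<64);k*=mm
    uu,vv=u+(k*xx).sum()/k.sum(),v+(k*yy).sum()/k.sum();hs.append((uu,vv));print(uu,vv)
h=plane(i,M,hs,.010);print(h)
v=(h[0]-h[1])[:2];a=np.arctan2(v[1],v[0])-np.arctan2(146,-22)
print('yaw',a,'c',(h[0]+h[1])[:2]/2-.011*np.array([np.cos(a),np.sin(a)]),np.hypot(*v))
print(proj(i,M,[[.5829,.2278,.01]]))
# raised top quad at z .04
im=cv2.resize(img[100:250,265:365],None,fx=4,fy=4,interpolation=cv2.INTER_CUBIC);cv2.imwrite('pics/w1c.png',im)
```

```text
[[283. 112.]
 [344. 112.]
 [344. 241.]
 [283. 241.]] 7169.5
[[0.5097935  0.29051891 0.01      ]
 [0.57805614 0.32758498 0.01      ]
 [0.66644187 0.17546104 0.01      ]
 [0.59006327 0.13399671 0.01      ]] [0.5860887  0.23189041 0.01      ] [0.07767677 0.17593672 0.08690788]
313.9423148492743 122.70301451432825
329.0177777777778 230.00296296296295
[[0.55074668 0.29774786 0.01      ]
 [0.63951045 0.17975107 0.01      ]]
yaw 0.4953835243044997 c [0.58545091 0.2335204 ] 0.1476558466224807
[[309.97688941 181.6179433 ]]
```

View pics/w1c.png

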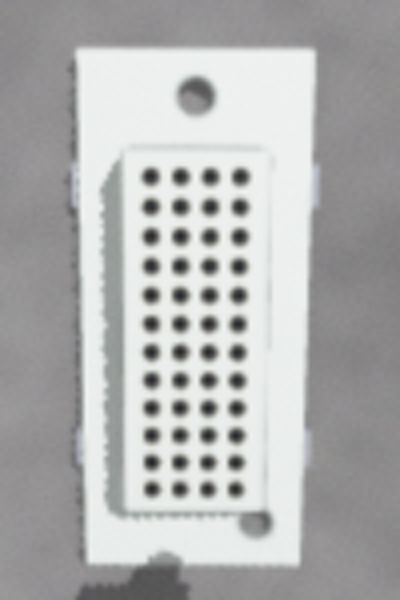

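```bash
python3 - <<'E'
from h import *
i=camera_info('wrist');M=np.load('pics/Mw1.npy')
f=lambda a:(np.array(a,float)+.5)/4-.5+[265,100]
P=plane(i,M,f([(151,177),(241,177),(236,489),(152,489)]),.04);print(P,P.mean(0))
d=(P[0]+P[1]-P[2]-P[3]);print('yaw',np.arctan2(d[1],d[0])-np.pi/2, np.linalg.norm(np.diff(P,axis=0),axis=1))
E_=plane(i,M,f([(77,48),(315,48),(299,563),(86,565)]),.01);print(E_,E_.mean(0),np.linalg.norm(np.diff(E_,axis=0),axis=1))
d=(E_[0]+E_[1]-E_[2]-E_[3]);print('yaw',np.arctan2(d[1],d[0])-np.pi/2)
h=plane(i,M,f([(196,96)]),.01);a=.497;print('c from mid',h[0,:2]-.073*np.array([-np.sin(a),np.cos(a)]))
it=camera_info('top');Mt=it['cam_to_world']
g=lambda a:(np.array(a,float)+.5)/4.4-.5+[180,165]
P=plane(it,Mt,g([(113,200),(262,114),(277,155),(132,238)]),.04);print('top wells',P.mean(0))
E
python3 - <<'E'
import cv2
p=cv2.imread("pics/top0.png")
cv2.imwrite("pics/tc.png",cv2.resize(p[170:245,185:270],None,fx=8,fy=8,interpolation=cv2.INTER_CUBIC))
E
```

```text
[[0.55030531 0.26880425 0.04      ]
 [0.57406832 0.28170683 0.04      ]
 [0.62079491 0.19485819 0.04      ]
 [0.59704662 0.18196522 0.04      ]] [0.58555379 0.23183363 0.04      ]
yaw 0.49369034464542594 [0.02703992 0.09862079 0.02702241]
[[0.5105639  0.29145691 0.01      ]
 [0.57712732 0.32760062 0.01      ]
 [0.66017157 0.17314489 0.01      ]
 [0.59388852 0.13629247 0.01      ]] [0.58543783 0.23212372 0.01      ] [0.07574336 0.17536511 0.07583892]
yaw 0.4930654261160541
c from mid [0.58574356 0.23238003]
top wells [0.58457678 0.22675118 0.04      ]
```

View pics/tc.png

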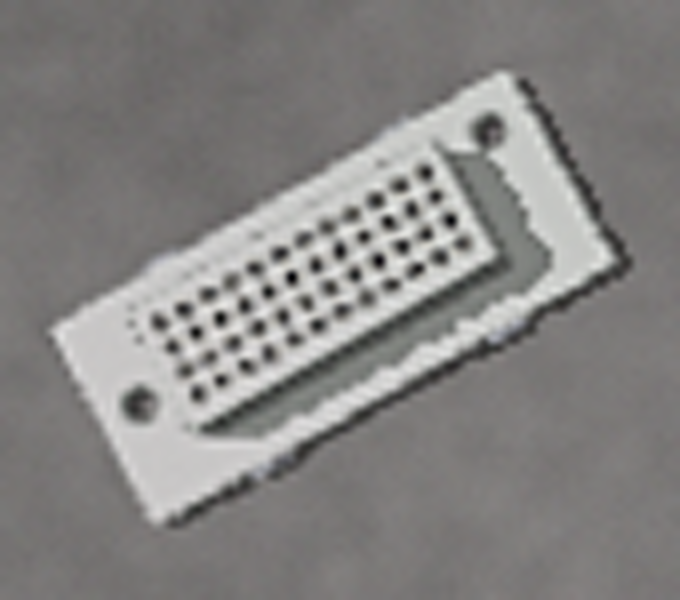

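```bash
python3 -m crank '[{"turn":[0,0,0],"travel":[1,2.5,40],"hand":1},{"turn":[0,0,0],"travel":[1,2.5,40],"hand":1},{"turn":[0,0,0],"travel":[0,0,40],"hand":1},{"turn":[0,0,0],"travel":[0,0,28],"hand":1},{"turn":[0,0,0],"travel":[0,0,0],"hand":1},{"turn":[0,0,0],"travel":[0,0,0],"hand":1}]'
python3 - <<'E'
from h import *
M,T=wristM();np.save('pics/Mw2.npy',M);print(T.round(4))
p,d=capture('wrist');cv2.imwrite('pics/w2.png',p[:,:,::-1])
E
```

```text
t: 2.55
eef_pos: [0.5845, 0.2358, 0.071]
tool_rot: [-1.599, -2.703, -0.001]
force: [0.6, 0.2, -0.1]
opening: 1.003
[[-4.818e-01  8.763e-01 -5.000e-04  5.845e-01]
 [ 8.763e-01  4.818e-01  9.000e-04  2.358e-01]
 [ 1.000e-03  0.000e+00 -1.000e+00  7.100e-02]
 [ 0.000e+00  0.000e+00  0.000e+00  1.000e+00]]
```

View pics/w2.png

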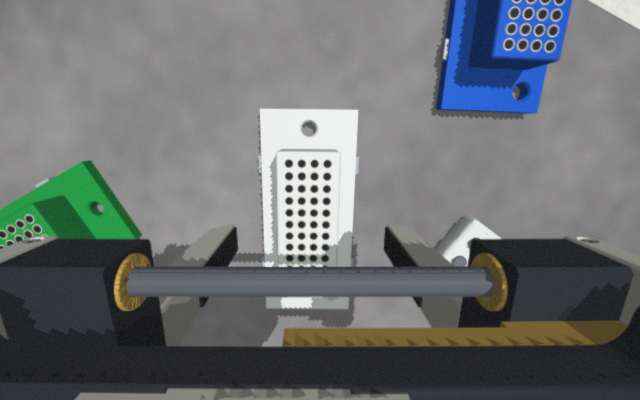

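The block is at (309,210) between the open fingers, with the mid hole at (309,128) and the far edge at v≈109.

Run:
```python
from h import *
i=camera_info('wrist');M=np.load('pics/Mw2.npy')
img=cv2.imread('pics/w2.png')
w=plane(i,M,[(288.5,164),(327,164),(328,248),(290,248)],.04)
g=cv2.cvtColor(img,cv2.COLOR_BGR2GRAY)
# well blobs
m=(g[155:262,280:336]<110).astype(np.uint8)
n,_,st,ce=cv2.connectedComponentsWithStats(m)
C=np.array([c+[280,155] for c,s in zip(ce[1:],st[1:]) if 15<s[4]<200]);print(len(C))
P=plane(i,M,C,.04)
T_=np.load('pics/Mw2.npy');s=observe()
Rt=R.from_rotvec(s['tool_rot']).as_matrix()
L=(P-s['eef_pos'])@Rt  # tool frame
for l in L[np.argsort(-L[:,0])][:32]: print((l*1000).round(1)[:2],end=' ')
h=plane(i,M,[(309,128.3)],.01);print('\nmid hole tool',((h-s['eef_pos'])@Rt*1000).round(1))
e=plane(i,M,[(260.5,109),(357.5,109)],.01);print('far corners',((e-s['eef_pos'])@Rt*1000).round(1))
```

```text
36
[ 46.  -15.2] [46.  -6.4] [45.9  2.7] [45.8 11.7] [37.  -6.4] [ 37.  -15.3] [36.9  2.7] [36.7 11.6] [ 28.1 -15.4] [27.9 -6.4] [27.9  2.6] [27.8 11.4] [ 19.  -15.5] [19.   2.4] [19.  -6.5] [18.8 11.4] [ 10.1 -15.5] [10.   2.4] [10.  -6.5] [ 9.9 11.3] [  1.1 -15.6] [ 1.  -6.7] [0.9 2.3] [ 0.8 11.3] [-7.9 -6.8] [ -7.9 -15.7] [-8.   2.2] [-8.1 11.2] [-16.8 -15.8] [-16.9  -6.8] [-16.9   2.2] [-17.3  11.3] 
mid hole tool [[69.7 -1.1 62.2]]
far corners [[ 84.1 -38.4  62.1]
 [ 84.2  36.3  62.3]]
```

```bash
python3 -m crank '[{"turn":[0,0,0],"travel":[-3.5,-1.5,20],"hand":1},{"turn":[0,0,0],"travel":[0,0,20],"hand":1},{"turn":[0,0,0],"travel":[0,0,16],"hand":1},{"turn":[0,0,0],"travel":[0,0,0],"hand":1},{"turn":[0,0,0],"travel":[0,0,0],"hand":1}]'
python3 -m crank '[{"turn":[0,0,0],"travel":[0,0,0],"hand":0},{"turn":[0,0,0],"travel":[0,0,0],"hand":0},{"turn":[0,0,0],"travel":[0,0,0],"hand":0},{"turn":[0,0,0],"travel":[0,0,0],"hand":0},{"turn":[0,0,0],"travel":[0,0,0],"hand":0},{"turn":[0,0,0],"travel":[0,0,0],"hand":0}]' 50
```

```text
t: 3.1
eef_pos: [0.5862, 0.2306, 0.0156]
tool_rot: [1.602, 2.702, 0.002]
force: [0.5, 0.1, 0.5]
opening: 0.998
t: 3.7
eef_pos: [0.5855, 0.23, 0.0146]
tool_rot: [-1.603, -2.702, 0.0]
force: [0.3, -0.2, -0.2]
opening: 0.531
```

```bash
python3 -m crank '[{"turn":[0,0,0],"travel":[0,0,0],"hand":0},{"turn":[0,0,0],"travel":[0,0,0],"hand":0},{"turn":[0,0,0],"travel":[0,0,0],"hand":0}]' 50
python3 -m crank '[{"turn":[0,0,0],"travel":[0,0,-15],"hand":0},{"turn":[0,0,0],"travel":[0,0,-30],"hand":0},{"turn":[0,0,0],"travel":[0,0,-40],"hand":0},{"turn":[0,0,0],"travel":[0,0,-40],"hand":0},{"turn":[0,0,0],"travel":[0,0,-25],"hand":0},{"turn":[0,0,0],"travel":[0,0,0],"hand":0},{"turn":[0,0,0],"travel":[0,0,0],"hand":0}]' 50
python3 - <<'E'
from h import *
M,T=wristM();np.save('pics/Mw3.npy',M);print(T.round(4))
p,d=capture('wrist');cv2.imwrite('pics/w3.png',p[:,:,::-1])
E
```

```text
t: 4.0
eef_pos: [0.5854, 0.2299, 0.0146]
tool_rot: [-1.603, -2.702, 0.001]
force: [-0.8, 0.7, 0.4]
opening: 0.489
t: 4.7
eef_pos: [0.5847, 0.2298, 0.1642]
tool_rot: [-1.602, -2.701, 0.001]
force: [0.2, 0.4, -4.5]
opening: 0.491
[[-4.795e-01  8.776e-01 -1.300e-03  5.847e-01]
 [ 8.776e-01  4.795e-01 -3.000e-04  2.298e-01]
 [ 3.000e-04 -1.300e-03 -1.000e+00  1.642e-01]
 [ 0.000e+00  0.000e+00  0.000e+00  1.000e+00]]
```

View pics/w3.png

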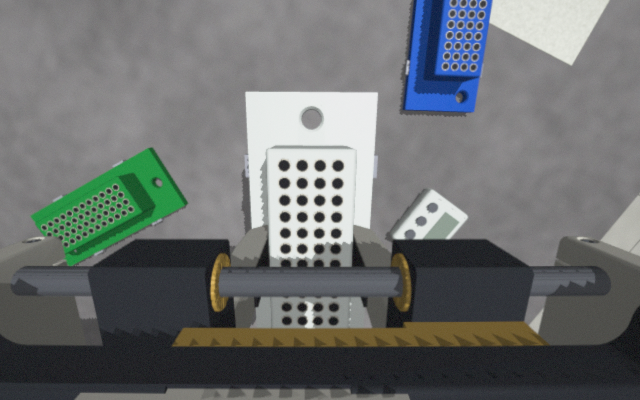

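```bash
python3 -m crank '[{"turn":[0,0,0.112],"travel":[0,0,-20],"hand":0},{"turn":[0,0,0.112],"travel":[0,0,-20],"hand":0},{"turn":[0,0,0],"travel":[-21,0,-20],"hand":0},{"turn":[0,0,0],"travel":[-40,0,0],"hand":0},{"turn":[0,0,0],"travel":[-45,0,0],"hand":0},{"turn":[0,0,0],"travel":[-45,0,0],"hand":0},{"turn":[0,0,0],"travel":[-45,0,0],"hand":0},{"turn":[0,0,0],"travel":[-45,0,0],"hand":0}]' 50
python3 -m crank '[{"turn":[0,0,0],"travel":[-45,0,0],"hand":0},{"turn":[0,0,0],"travel":[-45,0,0],"hand":0},{"turn":[0,0,0],"travel":[-45,0,0],"hand":0},{"turn":[0,0,0],"travel":[-45,-5,0],"hand":0},{"turn":[0,0,0],"travel":[-40,0,0],"hand":0},{"turn":[0,0,0],"travel":[-20,0,0],"hand":0},{"turn":[0,0,0],"travel":[0,0,0],"hand":0},{"turn":[0,0,0],"travel":[0,0,0],"hand":0}]' 50
python3 -m crank '[{"turn":[0,0,0],"travel":[0,0,0],"hand":0},{"turn":[0,0,0],"travel":[0,0,0],"hand":0}]' 50
python3 - <<'E'
from h import *
M,T=wristM();np.save('pics/Mw4.npy',M);np.save('pics/T4.npy',T);print(T.round(4))
p,d=capture('wrist');cv2.imwrite('pics/w4.png',p[:,:,::-1])
E
```

```text
t: 5.55
eef_pos: [0.65, -0.0034, 0.2215]
tool_rot: [-1.892, -2.502, 0.005]
force: [0.9, -0.0, -3.9]
opening: 0.495
t: 6.35
eef_pos: [0.7107, -0.2336, 0.2211]
tool_rot: [-1.892, -2.5, 0.001]
force: [0.7, 0.6, -4.0]
opening: 0.493
t: 6.55
eef_pos: [0.7121, -0.2317, 0.224]
tool_rot: [-1.89, -2.507, -0.001]
force: [0.5, 1.4, -3.8]
opening: 0.491
[[-2.752e-01  9.614e-01 -1.000e-03  7.121e-01]
 [ 9.614e-01  2.752e-01  1.800e-03 -2.317e-01]
 [ 2.000e-03 -4.000e-04 -1.000e+00  2.240e-01]
 [ 0.000e+00  0.000e+00  0.000e+00  1.000e+00]]
```

View pics/w4.png

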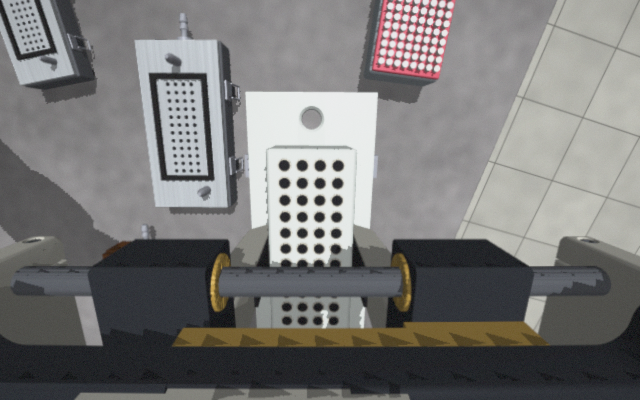

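The whole grey base is in view: dowel_mid at about (173,59) and dowel_side at about (204,191). The held block's mid hole is at (311,118).

Run:
```python
import cv2,numpy as np
p=cv2.imread("pics/w4.png")
a=cv2.resize(p[25:215,128:243],None,fx=3.1,fy=3.1,interpolation=cv2.INTER_CUBIC)
b=cv2.resize(p[85:245,240:385],None,fx=3,fy=3,interpolation=cv2.INTER_CUBIC)
h=max(len(a),len(b));f=lambda i:np.pad(i,((0,h-len(i)),(0,0),(0,0)))
cv2.imwrite("pics/w4c.png",np.hstack([f(a),f(b)]));print(a.shape,b.shape)
```

```text
(589, 356, 3) (480, 435, 3)
```

View pics/w4c.png

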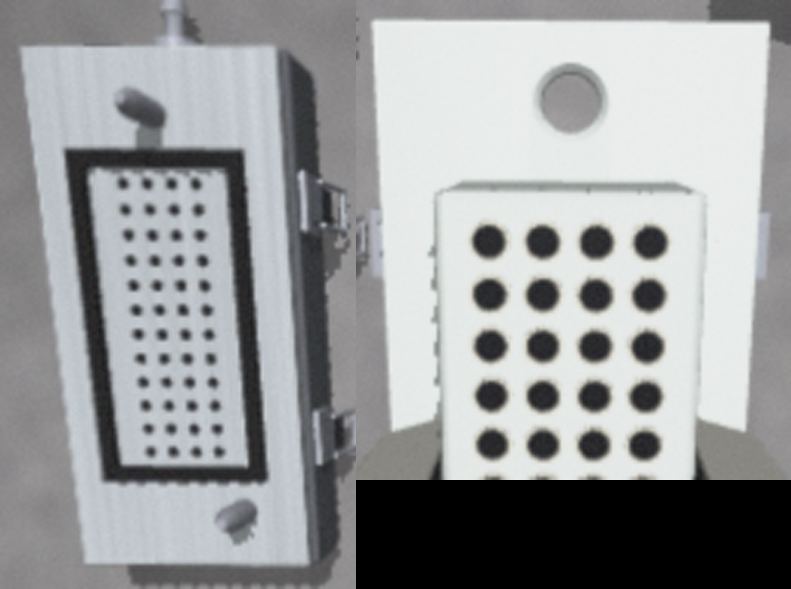

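```bash
cat > m4.py <<'E'
from h import *
i=camera_info('wrist')
K=np.array([[i['fx'],0,i['cx']],[0,i['fy'],i['cy']],[0,0,1]]);D=np.array([i['k1'],0,0,0,0.])
def pnp(obj,px,n):
    obj=np.array(obj,float)*1e-3;px=np.array(px,float)
    ok,r,t=cv2.solvePnP(obj,px,K,D,flags=cv2.SOLVEPNP_ITERATIVE)
    e=cv2.projectPoints(obj,r,t,K,D)[0][:,0]-px
    C=np.eye(4);C[:3,:3]=cv2.Rodrigues(r)[0];C[:3,3]=t[:,0]
    G=i['mount']@C
    yaw=np.arctan2(G[0,1],-0+G[1,1]) # base y axis in tool: y·x, y·y
    print(n,'err px',np.abs(e).max().round(2),'org tool mm',(G[:3,3]*1e3).round(2));print(G[:3,:3].round(4));return G
fa=lambda a:(np.array(a,float)+.5)/3.1-.5+[128,25]
fb=lambda a:(np.array(a,float)-[356,0]+.5)/3-.5+[240,85]
if __name__=='__main__':
    img=cv2.imread('pics/w4.png');g=cv2.cvtColor(img,cv2.COLOR_BGR2GRAY)
    c=[(-48,98,0),(48,98,0),(48,-98,0),(-48,-98,0)];cp=fa([(20,46),(277,50),(312,563),(84,563)])
    G=pnp(c,cp,'base corners')
    def blobs(x0,x1,y0,y1,th,lo,hi):
        m=(g[y0:y1,x0:x1]<th).astype(np.uint8);n,_,st,ce=cv2.connectedComponentsWithStats(m)
        return np.array([q+[x0,y0] for q,s in zip(ce[1:],st[1:]) if lo<s[4]<hi])
    # block wells, first five rows
    B=blobs(272,350,155,240,120,30,200);B=B[np.lexsort((B[:,0],np.round(B[:,1]/8)))];print(len(B))
    obj=[];px=[]
    for b in B:
        pass
    B=B[np.argsort(B[:,1])][:20];rows=[r[np.argsort(r[:,0])] for r in B.reshape(5,4,2)]
    for k,r in enumerate(rows):
        for j in range(4): obj.append(((j-1.5)*9,(5.5-k)*9,40));px.append(r[j])
    fl=[(-38,88,10),(38,88,10),(0,73,10)];fp=fb([(373,22),(769,24),(570,98)])
    H=pnp(obj+fl,px+list(fp),'block')
    Hw=pnp(obj+fl*6,px+list(fp)*6,'block2')
    Rel=np.linalg.inv(H)@G;np.save('pics/H.npy',H)
    # seat in tool
    for nm,GG in(('pnp',G),):
        d=GG[:3,3]-H[:3,3];print('move tool mm',d*1e3)
    # ray versions in tool frame
    T=np.eye(4)
    def tp(px,z):return plane(i,i['mount'],px,z)*1e3
    zp=.224-.05
    for z in(.171,.172,.173,.174):
        P=tp(cp,z);gr=tp(fa([(123,183),(197,184),(219,452),(151,452)]),z);ft=tp(fa([(153,117),(246,508)]),z)
        y=np.degrees(np.arctan2(*(P[0]+P[1]-P[2]-P[3])[[1,0]]))
        print(z,'size',np.linalg.norm(np.diff(P,axis=0),axis=1).round(1),'c',P.mean(0).round(1),'yaw',y.round(2),'grid c',gr.mean(0).round(1),'feet',ft.round(1).tolist())
E
python3 m4.py
```

```text
base corners err px 0.66 org tool mm [  69.14 -153.32  186.94]
[[-0.0066  1.      0.0016]
 [ 1.      0.0066  0.0017]
 [ 0.0017  0.0016 -1.    ]]
20
block err px 1.54 org tool mm [ 1.32  0.79 15.61]
[[-0.0056  1.      0.0019]
 [ 1.      0.0056 -0.005 ]
 [-0.005   0.0019 -1.    ]]
block2 err px 1.49 org tool mm [ 1.4   0.85 16.15]
[[-0.0048  1.     -0.0016]
 [ 1.      0.0048 -0.0059]
 [-0.0059 -0.0017 -1.    ]]
move tool mm [  67.81693968 -154.11055229  171.32925697]
0.171 size [ 90.4 186.5  91.9] c [  69.  -146.3  171. ] yaw 0.37 grid c [  69.1 -146.9  171. ] feet [[140.3, -146.5, 171.0], [-2.1, -125.5, 171.0]]
0.172 size [ 90.7 187.1  92.2] c [  69.  -146.8  172. ] yaw 0.37 grid c [  69.1 -147.3  172. ] feet [[140.5, -146.9, 172.0], [-2.3, -125.9, 172.0]]
0.173 size [ 91.  187.6  92.5] c [  69.  -147.2  173. ] yaw 0.37 grid c [  69.1 -147.8  173. ] feet [[140.8, -147.4, 173.0], [-2.5, -126.3, 173.0]]
0.174 size [ 91.2 188.2  92.7] c [  69.  -147.7  174. ] yaw 0.37 grid c [  69.1 -148.2  174. ] feet [[141.0, -147.8, 174.0], [-2.7, -126.7, 174.0]]
```

Run:
```python
from m4 import *
M,T=wristM();print(T.round(4))
p,d=capture('wrist');cv2.imwrite('pics/w5.png',p[:,:,::-1]);np.save('pics/d5.npy',d)
m=i['mount']
def pt(u,v):
    z=np.median(d[v-2:v+3,u-2:u+3]);r=plane(i,np.eye(4),[(u,v)],1.0)[0]
    q=m[:3,:3]@(r*z)+m[:3,3];return (q*1e3).round(1),(T[:3,:3]@q+T[:3,3]).round(4)
for u,v in [(150,60),(215,60),(160,190),(220,195),(200,120),(300,60),(120,150),(311,140),(280,110),(310,175)]: print(u,v,pt(u,v))
def tp(px,z):return plane(i,m,px,z)*1e3
for z in(.174,.178,.182,.187):
    P=tp(fa([(66,150),(244,150),(268,480),(102,480)]),z-.004);print(z,'seal',np.linalg.norm(np.diff(P,axis=0),axis=1).round(1),P.mean(0).round(1))
```

```text
[[-2.749e-01  9.615e-01 -4.000e-04  7.121e-01]
 [ 9.615e-01  2.749e-01  1.200e-03 -2.321e-01]
 [ 1.200e-03 -1.000e-04 -1.000e+00  2.244e-01]
 [ 0.000e+00  0.000e+00  0.000e+00  1.000e+00]]
150 60 (array([ 144.1, -178.9,  176.1]), array([ 0.5004, -0.1425,  0.0485]))
215 60 (array([ 143.8, -105.8,  176.1]), array([ 0.5708, -0.1227,  0.0485]))
160 190 (array([  -5. , -186.2,  175.7]), array([ 0.5343, -0.2878,  0.0487]))
220 195 (array([ -11.3, -111.8,  175.7]), array([ 0.6077, -0.2735,  0.0488]))
200 120 (array([  79. , -128.6,  176.4]), array([ 0.5666, -0.1913,  0.0482]))
300 60 (array([154.6, -12.3, 225.7]), array([ 0.6577, -0.0865, -0.0011]))
120 150 (array([  40.8, -262.5,  226.3]), array([ 0.4484, -0.2648, -0.0018]))
311 140 (array([62.2,  1.1,  5.9]), array([ 0.6961, -0.172 ,  0.2187]))
280 110 (array([ 79.3, -17. ,   5.9]), array([ 0.674 , -0.1605,  0.2187]))
310 175 (array([ 45.9,   0.5, -24.1]), array([ 0.7   , -0.1878,  0.2486]))
0.174 seal [ 64.1 119.8  65.2] [  69.2 -147.4  170. ]
0.178 seal [ 64.9 121.2  66. ] [  69.3 -149.1  174. ]
0.182 seal [ 65.6 122.7  66.7] [  69.3 -150.9  178. ]
0.187 seal [ 66.6 124.5  67.7] [  69.3 -153.1  183. ]
```

Run:
```python
from m4 import *
m=i['mount']
def tp(px,z):return plane(i,m,px,z)*1e3
print('flange corners,hole',tp(fb([(373,22),(769,24),(570,98)]),.0059).round(1).tolist())
print('lower flange edges',tp(fb([(391,430),(746,430)]),.0059).round(1).tolist())
w=tp(fb([(489,241),(651,241),(645,444),(490,444)]),-.0241);print('wells r0,r4',w.round(1).tolist())
print('hole bottom', tp(fb([(572,102)]),.0159))
```

```text
flange corners,hole [[89.2, -36.6, 5.9], [88.9, 39.2, 5.9], [75.2, 1.1, 5.9]]
lower flange edges [[6.6, -37.3, 5.9], [6.6, 39.0, 5.9]]
wells r0,r4 [[51.0, -12.6, -24.1], [51.0, 14.6, -24.1], [14.9, 14.4, -24.1], [14.9, -13.2, -24.1]]
hole bottom [[74.81422392  1.53311906 15.9       ]]
```

```bash
python3 -m crank '[{"turn":[0,0,0],"travel":[16.9,-37.5,0],"hand":0},{"turn":[0,0,0],"travel":[16.9,-37.5,0],"hand":0},{"turn":[0,0,0],"travel":[16.9,-37.5,0],"hand":0},{"turn":[0,0,0],"travel":[16.9,-37.6,0],"hand":0},{"turn":[0,0,0],"travel":[0,0,40],"hand":0},{"turn":[0,0,0],"travel":[0,0,40],"hand":0},{"turn":[0,0,0],"travel":[0,0,25],"hand":0},{"turn":[0,0,0],"travel":[0,0,0],"hand":0}]' 50
python3 -m crank '[{"turn":[0,0,0],"travel":[0,0,0],"hand":0},{"turn":[0,0,0],"travel":[0,0,0],"hand":0}]' 55
python3 - <<'E'
from m4 import *
M,T=wristM();print(T.round(4))
p,d=capture('wrist');cv2.imwrite('pics/w6.png',p[:,:,::-1]);np.save('pics/d6.npy',d)
cv2.imwrite('pics/w6c.png',cv2.resize(p[60:180,230:390,::-1],None,fx=5,fy=5,interpolation=cv2.INTER_CUBIC))
p,d=capture('side');cv2.imwrite('pics/s6.png',cv2.resize(p[190:330,270:430,::-1],None,fx=4,fy=4,interpolation=cv2.INTER_CUBIC))
E
```

```text
t: 7.45
eef_pos: [0.5465, -0.208, 0.1167]
tool_rot: [-1.889, -2.501, 0.003]
force: [0.3, 0.9, -4.0]
opening: 0.491
t: 7.65
eef_pos: [0.5507, -0.2107, 0.1219]
tool_rot: [1.892, 2.502, 0.002]
force: [1.3, 0.3, -4.0]
opening: 0.491
[[-0.2728  0.9621  0.0044  0.5507]
 [ 0.9621  0.2728 -0.0018 -0.2107]
 [-0.003   0.0037 -1.      0.1219]
 [ 0.      0.      0.      1.    ]]
```

View pics/w6c.png

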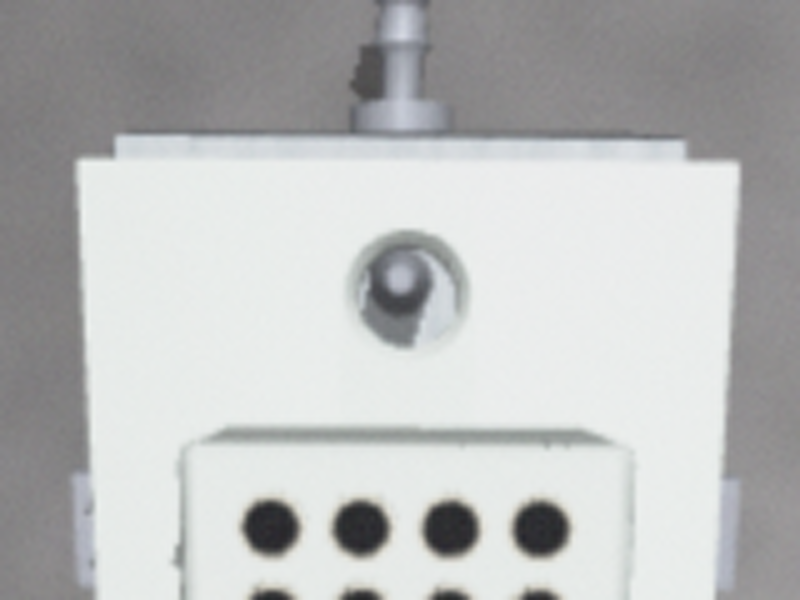

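View pics/s6.png

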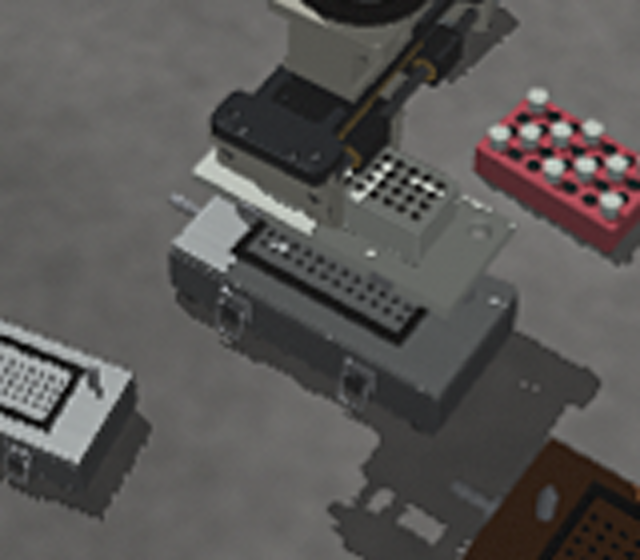

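Run:
```python
from m4 import *
d=np.load('pics/d6.npy');m=i['mount']
f=lambda a:(np.array(a,float)+.5)/5-.5+[230,60]
def pt(u,v):
    z=d[int(round(v)),int(round(u))];r=plane(i,np.eye(4),[(u,v)],1.0)[0]
    return ((m[:3,:3]@(r*z)+m[:3,3])*1e3).round(1)
for n,c in (('tip',(400,275)),('tip2',(402,285)),('plate',(400,148)),('plateL',(200,148)),('plateR',(600,148)),('through',(440,310)),('through2',(410,335))): print(n,pt(*f(c)))
tp=lambda c,z:(plane(i,m,f(c),z)*1e3).round(1).tolist()
print('hole',tp([(408,290)],.0059),'fl corners',tp([(78,160),(739,162)],.0059),'wells',tp([(271,527),(541,527)],-.0241))
zp=pt(*f((400,148)))[2]*1e-3
print('tip @',tp([(400,275)],zp-.025),'plate corners',tp([(115,135),(686,141)],zp))
M,T=wristM();print(T.round(4).tolist())
```

```text
tip [78.8  0.2 48.5]
tip2 [77.4  0.5 48.1]
plate [99.4  0.2 72.5]
plateL [ 99.5 -31.7  73. ]
plateR [99.7 32.2 74. ]
through [74.5  6.7 72.2]
through2 [70.5  1.8 72.4]
hole [[75.1, 1.2, 5.9]] fl corners [[89.4, -36.7, 5.9], [89.3, 39.2, 5.9]] wells [[51.0, -12.7, -24.1], [51.0, 14.5, -24.1]]
tip @ [[78.8, 0.2, 47.5]] plate corners [[101.4, -45.1, 72.5], [100.5, 45.7, 72.5]]
[[-0.2727, 0.9621, 0.0038, 0.5504], [0.9621, 0.2727, -0.0015, -0.2106], [-0.0025, 0.0033, -1.0, 0.1217], [0.0, 0.0, 0.0, 1.0]]
```

Through the mid hole, the dowel tip shows at px (310,115) against a hole centre of (311.5,118). That calls for a shift of about +3.3 mm in tool x and −0.7 mm in y; I'll apply it and come closer.

```bash
python3 -m crank '[{"turn":[0,0,0],"travel":[3.3,-0.7,0],"hand":0},{"turn":[0,0,0],"travel":[0,0,13],"hand":0},{"turn":[0,0,0],"travel":[0,0,12],"hand":0},{"turn":[0,0,0],"travel":[0,0,0],"hand":0},{"turn":[0,0,0],"travel":[0,0,0],"hand":0}]' 55
python3 - <<'E'
from m4 import *
M,T=wristM();print(T.round(4))
p,d=capture('wrist');np.save('pics/d7.npy',d)
cv2.imwrite('pics/w7c.png',cv2.resize(p[60:180,230:390,::-1],None,fx=5,fy=5,interpolation=cv2.INTER_CUBIC))
p,d=capture('side');cv2.imwrite('pics/s7.png',cv2.resize(p[190:330,270:430,::-1],None,fx=4,fy=4,interpolation=cv2.INTER_CUBIC))
p,d=capture('top');cv2.imwrite('pics/t7.png',cv2.resize(p[160:260,330:450,::-1],None,fx=5,fy=5,interpolation=cv2.INTER_CUBIC))
E
```

```text
t: 8.25
eef_pos: [0.5469, -0.2069, 0.0937]
tool_rot: [-1.894, -2.504, 0.001]
force: [-0.2, -0.2, -3.7]
opening: 0.489
[[-2.724e-01  9.622e-01 -1.800e-03  5.469e-01]
 [ 9.622e-01  2.724e-01  4.000e-04 -2.069e-01]
 [ 9.000e-04 -1.600e-03 -1.000e+00  9.370e-02]
 [ 0.000e+00  0.000e+00  0.000e+00  1.000e+00]]
```

View pics/w7c.png

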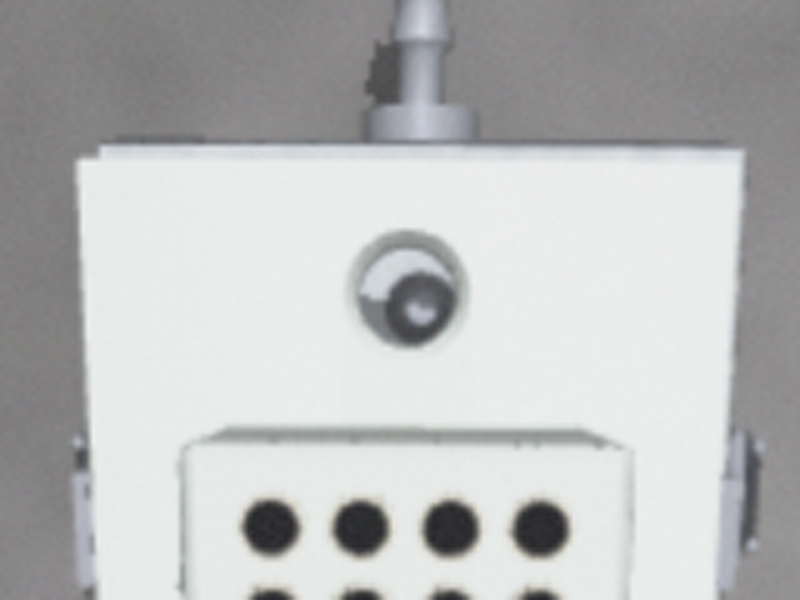

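View pics/t7.png

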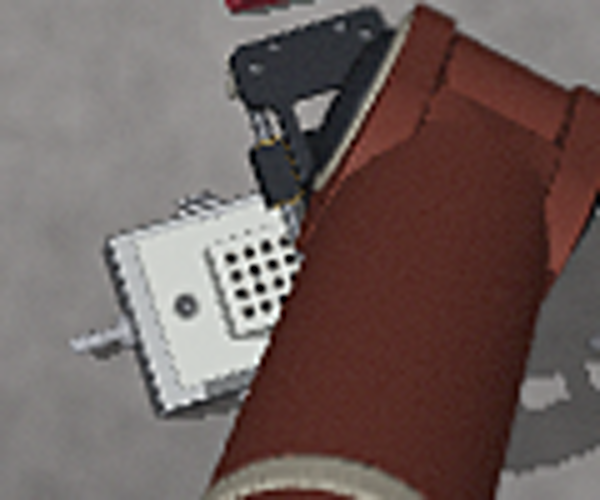

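View pics/s7.png

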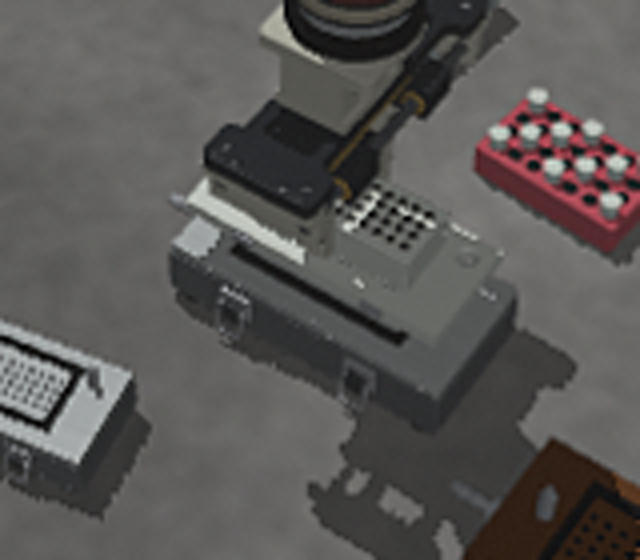

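```bash
cat > m7.py <<'E'
from m4 import *
import sys
m=i['mount']
f=lambda a:(np.array(a,float)+.5)/5-.5+[230,60]
def rep(dn,tip,hole):
    d=np.load(dn)
    def pt(u,v):
        z=d[int(round(v)),int(round(u))];r=plane(i,np.eye(4),[(u,v)],1.0)[0]
        return ((m[:3,:3]@(r*z)+m[:3,3])*1e3).round(1)
    t=pt(*f(tip));h=(plane(i,m,f([hole]),.0059)*1e3)[0].round(1)
    print('tip',t,'hole',h,'move',(t-h).round(1)[:2],'gap',t[2]-15.9)
E
python3 - <<'E'
from m7 import *
rep('pics/d7.npy',(421,308),(408,290))
for k in range(3):
    M,T=wristM();print(T[:3,3].round(4));capture('top')
E
```

```text
tip [73.4  2.9 20. ] hole [75.1  1.2  5.9] move [-1.7  1.7] gap 4.1
[ 0.5478 -0.2073  0.0949]
[ 0.5478 -0.2073  0.095 ]
[ 0.5477 -0.2072  0.095 ]
```

```bash
python3 -m crank '[{"turn":[0,0,0],"travel":[-1,1,0],"hand":0},{"turn":[0,0,0],"travel":[0,0,0],"hand":0},{"turn":[0,0,0],"travel":[0,0,0],"hand":0},{"turn":[0,0,0],"travel":[0,0,0],"hand":0},{"turn":[0,0,0],"travel":[0,0,0],"hand":0}]' 55
python3 - <<'E'
from m4 import *
M,T=wristM();print(T.round(4))
p,d=capture('wrist');np.save('pics/d8.npy',d)
cv2.imwrite('pics/w8c.png',cv2.resize(p[60:180,230:390,::-1],None,fx=5,fy=5,interpolation=cv2.INTER_CUBIC))
E
```

```text
t: 9.05
eef_pos: [0.5486, -0.2077, 0.0946]
tool_rot: [-1.895, -2.506, 0.0]
force: [0.3, -0.7, -3.5]
opening: 0.492
[[-2.725e-01  9.621e-01 -1.000e-04  5.486e-01]
 [ 9.621e-01  2.725e-01 -0.000e+00 -2.077e-01]
 [-0.000e+00 -1.000e-04 -1.000e+00  9.460e-02]
 [ 0.000e+00  0.000e+00  0.000e+00  1.000e+00]]
```

View pics/w8c.png

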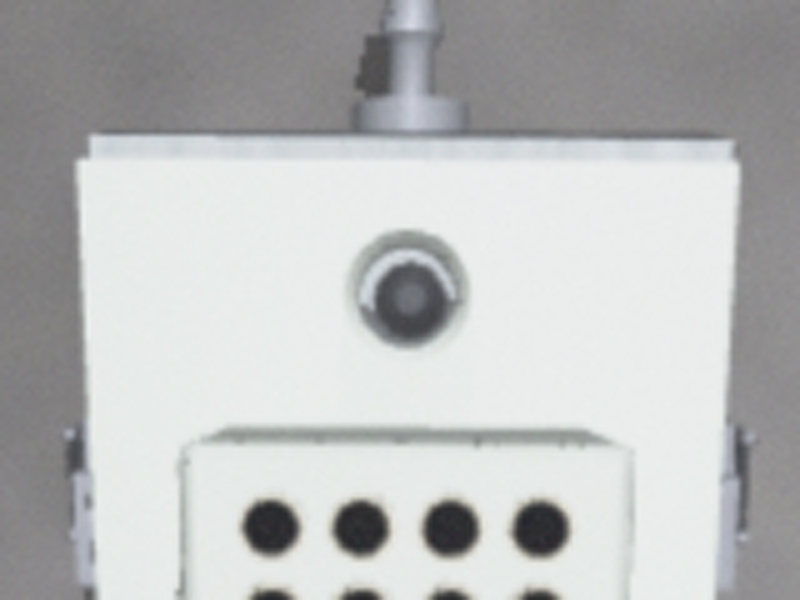

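Dowel tip is at crop (409,296), centred in the mid hole. The plate edge is turned about +0.006 rad from the flange edge, so I trim the yaw and go down gently.

```bash
python3 -m crank '[{"turn":[0,0,0.005],"travel":[0,0,2],"hand":0},{"turn":[0,0,0],"travel":[0,0,2],"hand":0},{"turn":[0,0,0],"travel":[0,0,2],"hand":0},{"turn":[0,0,0],"travel":[0,0,2],"hand":0},{"turn":[0,0,0],"travel":[0,0,2],"hand":0},{"turn":[0,0,0],"travel":[0,0,0],"hand":0}]' 60
python3 - <<'E'
from m4 import *
s=observe();print(s['force'],s['ft_torque'])
p,d=capture('wrist');np.save('pics/d9.npy',d)
cv2.imwrite('pics/w9c.png',cv2.resize(p[60:180,230:390,::-1],None,fx=5,fy=5,interpolation=cv2.INTER_CUBIC))
p,d=capture('side');cv2.imwrite('pics/s9.png',cv2.resize(p[190:330,270:430,::-1],None,fx=4,fy=4,interpolation=cv2.INTER_CUBIC))
E
```

```text
t: 9.7
eef_pos: [0.5484, -0.2076, 0.0843]
tool_rot: [-1.9, -2.501, 0.0]
force: [0.0, 0.0, -2.4]
opening: 0.488
[ 0.02379217  0.04013745 -2.43460969] [-0.02924431  0.09016526 -0.00423552]
```

View pics/w9c.png

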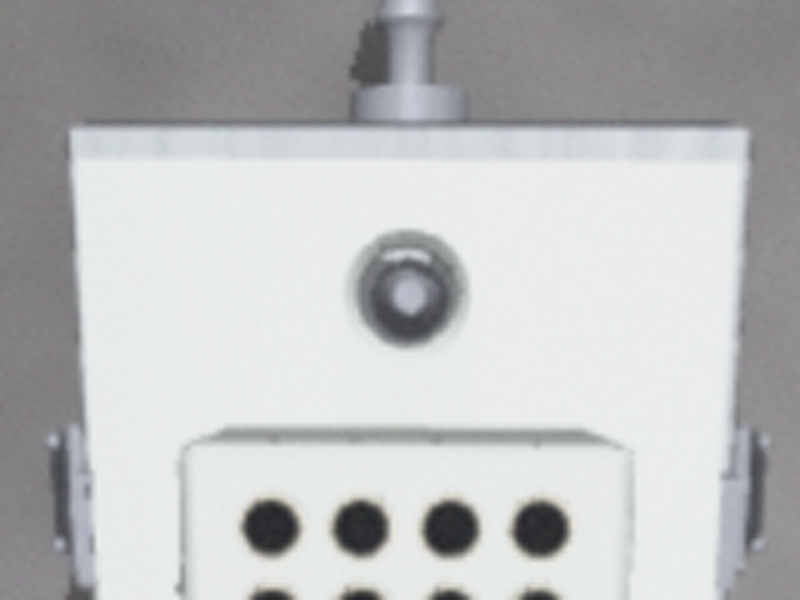

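View pics/s9.png

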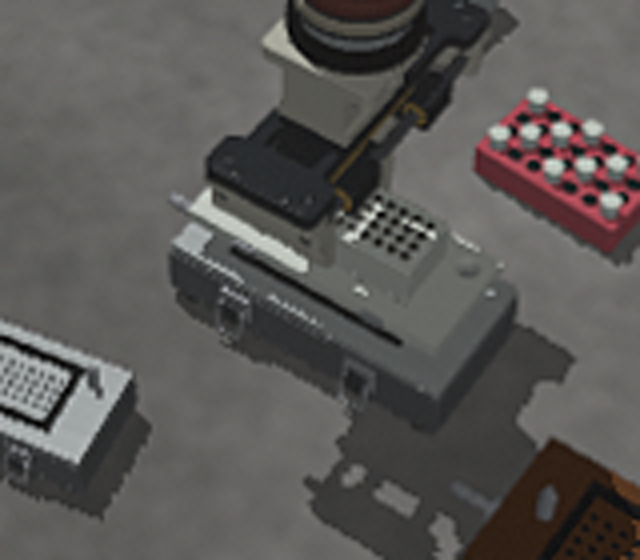

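```bash
python3 -m crank '[{"turn":[0,0,0],"travel":[0,0,2],"hand":0},{"turn":[0,0,0],"travel":[0,0,2],"hand":0},{"turn":[0,0,0],"travel":[0,0,2],"hand":0},{"turn":[0,0,0],"travel":[0,0,0],"hand":0}]' 60
python3 -m crank '[{"turn":[0,0,0],"travel":[0,0,2],"hand":0},{"turn":[0,0,0],"travel":[0,0,2],"hand":0},{"turn":[0,0,0],"travel":[0,0,2],"hand":0},{"turn":[0,0,0],"travel":[0,0,0],"hand":0}]' 60
python3 - <<'E'
from m4 import *
s=observe();print(s['force'],s['ft_torque'],s['eef_pos'])
p,d=capture('wrist');np.save('pics/d10.npy',d)
cv2.imwrite('pics/w10c.png',cv2.resize(p[60:180,230:390,::-1],None,fx=5,fy=5,interpolation=cv2.INTER_CUBIC))
p,d=capture('side');cv2.imwrite('pics/s10.png',cv2.resize(p[190:330,270:430,::-1],None,fx=4,fy=4,interpolation=cv2.INTER_CUBIC))
E
```

```text
t: 10.2
eef_pos: [0.5485, -0.2076, 0.0783]
tool_rot: [-1.901, -2.501, 0.0]
force: [0.5, 0.7, -4.1]
opening: 0.492
t: 10.6
eef_pos: [0.5485, -0.2076, 0.0723]
tool_rot: [-1.901, -2.501, 0.0]
force: [0.9, -0.2, -2.8]
opening: 0.494
[ 0.93681258 -0.19256314 -2.84028989] [-0.00345983  0.06106817 -0.00277055] [ 0.54852062 -0.20759542  0.07230781]
```

View pics/w10c.png

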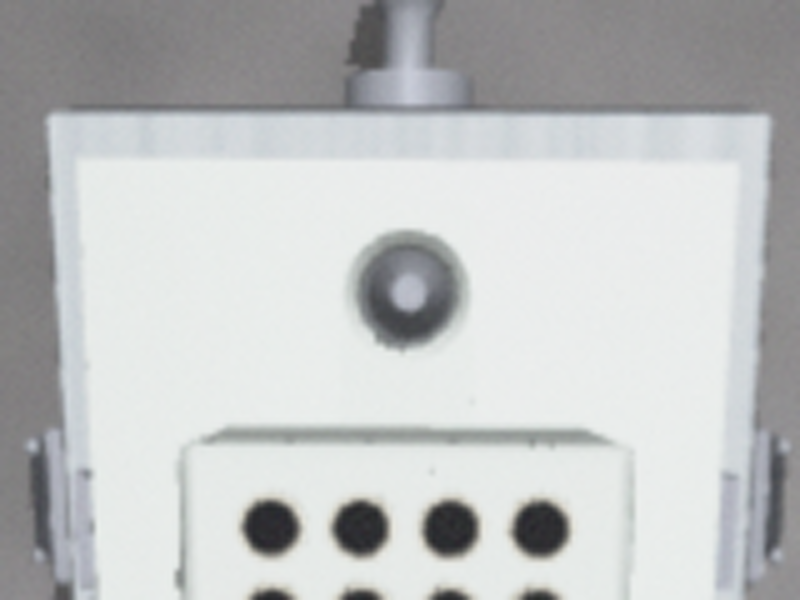

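View pics/s10.png

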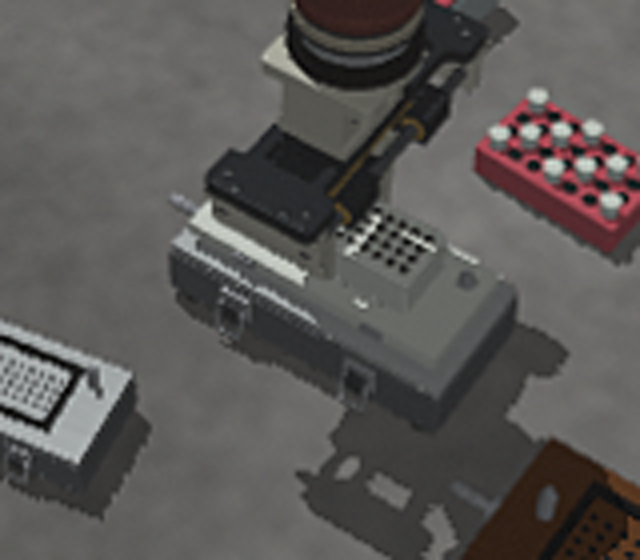

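```bash
for k in 1; do :; done
python3 -m crank '[{"turn":[0,0,0],"travel":[0,0,1],"hand":0},{"turn":[0,0,0],"travel":[0,0,1],"hand":0},{"turn":[0,0,0],"travel":[0,0,0],"hand":0},{"turn":[0,0,0],"travel":[0,0,0],"hand":0}]' 60
python3 -m crank '[{"turn":[0,0,0],"travel":[0,0,1],"hand":0},{"turn":[0,0,0],"travel":[0,0,1],"hand":0},{"turn":[0,0,0],"travel":[0,0,0],"hand":0},{"turn":[0,0,0],"travel":[0,0,0],"hand":0}]' 60
python3 -m crank '[{"turn":[0,0,0],"travel":[0,0,1],"hand":0},{"turn":[0,0,0],"travel":[0,0,0],"hand":0},{"turn":[0,0,0],"travel":[0,0,0],"hand":0}]' 60
python3 -c "
from station import *
s=observe();print(s['force'],s['ft_torque'],s['eef_pos'])"
```

```text
t: 11.1
eef_pos: [0.5487, -0.2077, 0.0706]
tool_rot: [-1.901, -2.501, 0.0]
force: [0.3, 0.3, -3.6]
opening: 0.491
t: 11.5
eef_pos: [0.5487, -0.2078, 0.0687]
tool_rot: [1.901, 2.501, -0.0]
force: [-0.1, -1.1, -3.1]
opening: 0.491
t: 11.8
eef_pos: [0.5487, -0.2078, 0.068]
tool_rot: [1.901, 2.501, 0.0]
force: [-0.6, 0.7, 0.6]
opening: 0.488
[-0.55017788  0.72406428  0.59964512] [0.05623508 0.25202955 0.05669199] [ 0.54869777 -0.20775794  0.06800789]
```

```bash
python3 -m crank '[{"turn":[0,0,0],"travel":[0,0,1],"hand":0},{"turn":[0,0,0],"travel":[0,0,1],"hand":0},{"turn":[0,0,0],"travel":[0,0,0],"hand":0},{"turn":[0,0,0],"travel":[0,0,0],"hand":0}]' 60
python3 -m crank '[{"turn":[0,0,0],"travel":[0,0,1],"hand":0},{"turn":[0,0,0],"travel":[0,0,0],"hand":0},{"turn":[0,0,0],"travel":[0,0,0],"hand":0}]' 60
python3 -m crank '[{"turn":[0,0,0],"travel":[0,0,1],"hand":0},{"turn":[0,0,0],"travel":[0,0,0],"hand":0},{"turn":[0,0,0],"travel":[0,0,0],"hand":0}]' 60
python3 -c "
from station import *
s=observe();print(s['force'],s['ft_torque'],s['eef_pos'])"
```

```text
t: 12.2
eef_pos: [0.5487, -0.2078, 0.0661]
tool_rot: [1.901, 2.501, 0.0]
force: [-1.6, 0.7, 5.0]
opening: 0.492
t: 12.5
eef_pos: [0.5487, -0.2078, 0.0654]
tool_rot: [1.901, 2.501, 0.0]
force: [-3.2, 1.4, 7.2]
opening: 0.49
t: 12.8
eef_pos: [0.5487, -0.2078, 0.0647]
tool_rot: [1.901, 2.501, 0.0]
force: [-3.3, 2.0, 10.2]
opening: 0.491
[-3.2568028   2.03775594 10.16877487] [0.27361309 0.85310964 0.03899083] [ 0.54867996 -0.20775853  0.06474581]
```

```bash
python3 -m crank '[{"turn":[0,0,0],"travel":[0.5,-0.5,0],"hand":0},{"turn":[0,0,0],"travel":[0,0,1],"hand":0},{"turn":[0,0,0],"travel":[0,0,0],"hand":0},{"turn":[0,0,0],"travel":[0,0,0],"hand":0}]' 60
python3 -c "
from station import *
s=observe();print(s['force'],s['ft_torque'],s['eef_pos'])"
python3 -m crank '[{"turn":[0,0,0],"travel":[0,0,1],"hand":0},{"turn":[0,0,0],"travel":[0,0,0],"hand":0},{"turn":[0,0,0],"travel":[0,0,0],"hand":0}]' 60
python3 - <<'E'
from m4 import *
s=observe();print(s['force'],s['ft_torque'],s['eef_pos'])
p,d=capture('wrist');np.save('pics/d11.npy',d);cv2.imwrite('pics/w11.png',p[:,:,::-1])
m=i['mount']
def pt(u,v):
    z=np.median(d[v-1:v+2,u-1:u+2]);r=plane(i,np.eye(4),[(u,v)],1.0)[0]
    return ((m[:3,:3]@(r*z)+m[:3,3])*1e3).round(1)
for q in [(255,95),(311,95),(370,95),(260,140),(365,140),(262,180),(360,180),(311,86),(250,85),(370,85),(310,175)]: print(q,pt(*q))
cv2.imwrite('pics/w11c.png',cv2.resize(p[60:240,220:400,::-1],None,fx=3.3,fy=3.3,interpolation=cv2.INTER_CUBIC))
p,d=capture('side');cv2.imwrite('pics/s11.png',cv2.resize(p[190:330,270:430,::-1],None,fx=4,fy=4,interpolation=cv2.INTER_CUBIC))
E
```

```text
t: 13.2
eef_pos: [0.5487, -0.2078, 0.0646]
tool_rot: [1.9, 2.5, 0.001]
force: [-4.2, 1.9, 13.4]
opening: 0.49
[-4.15138417  1.93606432 13.41107607] [0.28605955 1.06884719 0.02441243] [ 0.54870203 -0.20779689  0.06462437]
t: 13.5
eef_pos: [0.5487, -0.2078, 0.0646]
tool_rot: [1.9, 2.5, 0.002]
force: [-4.5, 3.4, 17.4]
opening: 0.492
[-4.53776133  3.36863287 17.40273543] [ 0.38034198  1.47624761 -0.01548075] [ 0.54871307 -0.20776405  0.06459267]
(255, 95) [ 87.5 -31.1   5.3]
(311, 95) [87.6  1.   5.5]
(370, 95) [87.6 35.   5.7]
(260, 140) [ 62.2 -29.3   5.6]
(365, 140) [62.2 33.3  6. ]
(262, 180) [ 38.1 -29.1   5.6]
(360, 180) [38.1 31.3  5.6]
(311, 86) [93.8  1.1 15.3]
(250, 85) [ 94.4 -35.8  15.8]
(370, 85) [94.5 36.7 15.7]
(310, 175) [ 46.    0.5 -24.4]
```

View pics/w11c.png

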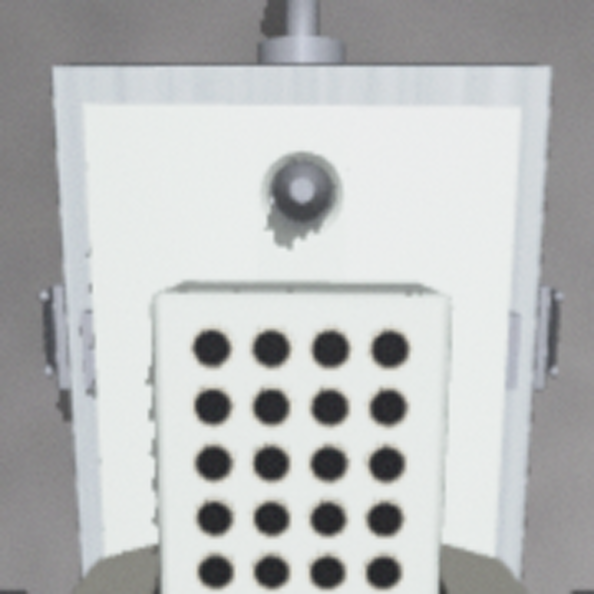

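View pics/s11.png

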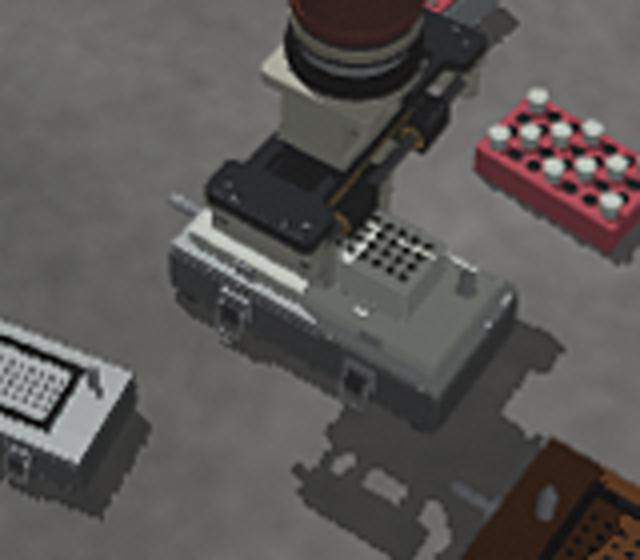

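```bash
python3 -m crank '[{"turn":[0,0,0],"travel":[1,-1,0],"hand":0},{"turn":[0,0,0],"travel":[0,0,1],"hand":0},{"turn":[0,0,0],"travel":[0,0,0],"hand":0},{"turn":[0,0,0],"travel":[0,0,0],"hand":0}]' 60
python3 -c "
from station import *
s=observe();print(s['force'],s['ft_torque'],s['eef_pos'])
from scipy.spatial.transform import Rotation as R
print(R.from_rotvec(s['tool_rot']).as_matrix().round(4))"
```

```text
t: 14.0
eef_pos: [0.5487, -0.2078, 0.0646]
tool_rot: [1.898, 2.497, 0.003]
force: [-3.4, 2.0, 22.3]
opening: 0.492
[-3.43222148  2.0204813  22.29581854] [0.37765494 1.52532521 0.00992459] [ 0.54867816 -0.20779582  0.06460594]
[[-0.2677  0.9635  0.0048]
 [ 0.9635  0.2677 -0.0016]
 [-0.0028  0.0042 -1.    ]]
```

```bash
cat > st.py <<'E'
from station import *
s=observe()
from scipy.spatial.transform import Rotation as R
m=R.from_rotvec(s['tool_rot']).as_matrix()
print('F tool',(m.T@s['force']).round(2),'T tool',(m.T@s['ft_torque']).round(2),'tilt x,y',m[2].round(4),s['eef_pos'].round(4))
E
python3 -m crank '[{"turn":[0.004,0.003,0],"travel":[0,0,0],"hand":0},{"turn":[0,0,0],"travel":[0,0,0],"hand":0},{"turn":[0,0,0],"travel":[0,0,0],"hand":0},{"turn":[0,0,0],"travel":[0,0,0],"hand":0}]' 60
python3 st.py
```

```text
t: 14.4
eef_pos: [0.5487, -0.2078, 0.0645]
tool_rot: [1.901, 2.501, 0.0]
force: [-3.5, 2.7, 21.1]
opening: 0.488
F tool [  3.55  -2.62 -21.06] T tool [ 1.21  0.66 -0.02] tilt x,y [ 0.e+00  4.e-04 -1.e+00] [ 0.5487 -0.2078  0.0645]
```

```bash
python3 -m crank '[{"turn":[0.001,0,0],"travel":[0,0,1],"hand":0},{"turn":[0,0,0],"travel":[0,0,0],"hand":0},{"turn":[0,0,0],"travel":[0,0,0],"hand":0},{"turn":[0,0,0],"travel":[0,0,0],"hand":0},{"turn":[0,0,0],"travel":[0,0,0],"hand":0}]' 60
python3 st.py
python3 - <<'E'
from m4 import *
p,d=capture('wrist')
m=i['mount'];T=wristM()[1]
def pt(u,v):
    z=np.median(d[v-3:v+4,u-3:u+4]);r=plane(i,np.eye(4),[(u,v)],1.0)[0]
    return ((T[:3,:3]@(m[:3,:3]@(r*z)+m[:3,3])+T[:3,3])[2]*1e3).round(2)
for q in [(255,98),(290,98),(335,98),(370,98),(258,130),(368,130),(260,160),(362,160),(262,190),(360,190),(285,84),(340,84)]: print(q,pt(*q),end='; ')
p,d=capture('side');cv2.imwrite('pics/s12.png',cv2.resize(p[190:330,270:430,::-1],None,fx=4,fy=4,interpolation=cv2.INTER_CUBIC))
p,d=capture('top');cv2.imwrite('pics/t12.png',p[:,:,::-1])
E
python3 st.py
```

```text
t: 14.9
eef_pos: [0.5487, -0.2077, 0.0645]
tool_rot: [-1.901, -2.501, 0.0]
force: [-5.7, 2.5, 26.2]
opening: 0.494
F tool [  3.93  -4.79 -26.23] T tool [ 1.37  0.9  -0.  ] tilt x,y [ 2.e-04 -2.e-04 -1.e+00] [ 0.5487 -0.2077  0.0645]
(255, 98) 58.7; (290, 98) 58.74; (335, 98) 58.65; (370, 98) 58.78; (258, 130) 58.73; (368, 130) 59.01; (260, 160) 58.8; (362, 160) 59.12; (262, 190) 58.79; (360, 190) 58.71; (285, 84) 48.65; (340, 84) 48.62; F tool [  4.19  -4.35 -26.28] T tool [1.42 0.89 0.02] tilt x,y [ 1.e-04 -1.e-04 -1.e+00] [ 0.5487 -0.2077  0.0645]
```

View pics/s12.png

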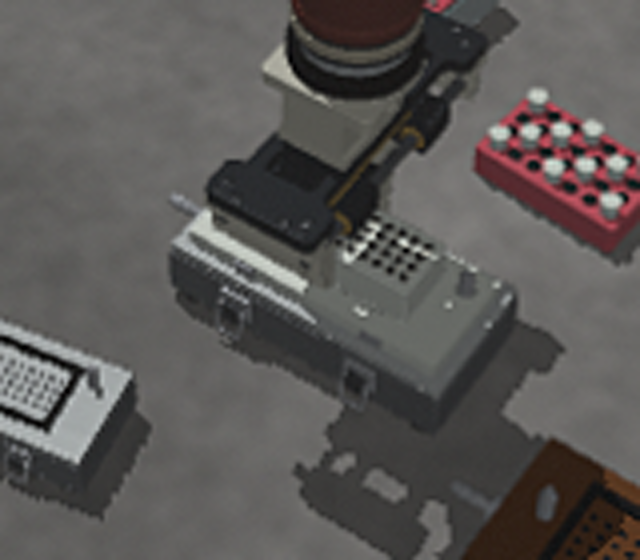

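View pics/t12.png

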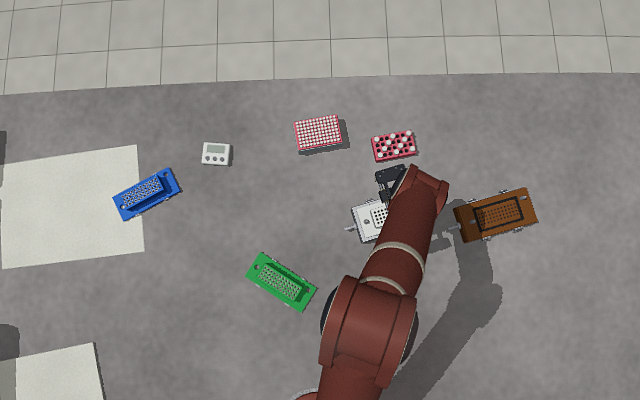

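Flange top minus plate is 10.1 mm all round where I can see it. The tool is level, the push is steady at 26 N, dowel_side stands through its hole at crop (467,280), and the bystanders have not moved. Handing in.

```bash
python3 -c "
from station import *
print(hand_in())"; python3 st.py
```

```text
the job is handed in; nothing more can be done
None
the job is handed in; nothing more can be done
```

The white 48-well block is on the larger grey base the right way round, with both dowels through their holes. I handed in at about 15 s while the gripper was still pressing it flush.

**Last checks**
- **Flush:** the tool stopped sinking at TCP z 0.0646 m while the push rose from 10 to 26 N, so the flange is against a hard stop. The flange top stands about 10.1 mm above the plate on average, and the visible points agree within 0.5 mm, which includes depth noise. The tool was level to 0.0002 rad, and the push held at 26 N with the grip set to 60 N.
- **Bystanders:** the tip rack, tube rack and timer look unmoved in the top view.

**What disagreed or went wrong**
- **Camera disagreement:** the top and wrist cameras differed by about 5 mm on the block's position. I relied on the wrist camera, and on seeing the dowel through the mid hole.
- **Tilt under load:** during pressing the tool tilted by about 0.004 rad, and I corrected it before handing in.
- **Sideways load:** about 6 N sideways on the tool and a wrist moment of about 1.6 N m remained at the end.
- **Not seen directly:** the flange's near end is hidden behind the gripper. There I relied on the level tool and on the side view of dowel_side through its hole.

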